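# Let off the panel clamp and set its backstop out one hole

## Task

The plywood panel in the clamp bed is done and the next one is wider. Twist the red wing knob on the clamp head clockwise to its stop and let it spring back, so that the ram draws off the panel; then pull up the black plunger knob on the backstop, slide the backstop one hole away from the panel and let its pin go fully home in that hole. Finish still holding the backstop, by its plunger knob or its body, with a steady pull away from the panel so that it bears on its pin; leave the panel, glue bottle, tin and hammer where they are.

Things in the scene. Friction and masses are not known exactly. Their poses are not given: they have to be found in the camera images.
- bed: Clamp bed, fixed on the work surface: level steel tube 40 x 40 x 600 mm, its top 60 mm high with 15 mm holes every 50 mm. Origin on the work surface under the tube; y runs along the tube from the clamp head (y -175 to -275 mm, top 100 mm high, 66 mm wide) past the panel to the backstop, z is up. Place and yaw differ each time. Two wooden bearers beside the tube carry the panel.
- wing (a point): Middle of the red wing of the release knob, on its vertical axis on the green clamp head, 130 mm above the work surface. The wing is an upright bar 54 mm long, 12 mm thick, 32 mm high (110 to 142 mm up), 10 mm clear of the head; at rest its length lies across the tube (bed's x). The axes turn with the knob and agree with the bed's at rest.
- release (a joint): Turn of the release knob in rad: 0 at rest, growing clockwise seen from above, stop at 0.9. A spring turns it back to 0 when let go (0.07 N m at rest, 0.18 N m at the stop). Its catch frees the ram only near the stop, after about 0.78.
- ram (a joint): Travel of the clamp's ram in m: 0 = out, its rubber pad 2 mm from the panel's edge, held by the catch; 0.026 = drawn back into the head by its own spring once the catch has freed it. It stays there.
- plunger_knob (a point): Centre of the black plunger knob on the green backstop, an upright cylinder 30 mm across, 26 mm high (92 to 118 mm above the work surface with the pin home; the sleeve below is 70 mm high, 62 mm wide). It moves with the backstop and, pulled, upwards. The jaw plate (90 mm wide, 104 mm high) has its back 45 mm from the knob's axis, on the panel's side.
- plunger (a joint): Lift of the plunger (knob and pin, one piece) in m: 0 = pin fully home, stop at 0.018. The round-nosed 12 mm pin reaches 12 mm into the tube, so that it is clear of the hole above 0.012. A spring presses it down with 4 N when home and 8.5 N at the stop; between holes the pin rides on the tube.
- backstop (a joint): Travel of the backstop along the tube in m, growing along the bed's y axis, away from the panel: about 0 with the pin in the present hole, 0.050 in the next hole, 0.100 in the one after. The sleeve drags with about 1 N. The pin has 1.5 mm of play either way in its hole. A pull of about 10 N is right to hold it back on its pin.
- next_hole (a point): Centre of the next hole's mouth in the top of the tube, 50 mm from the present hole on the side away from the panel.
- panel_mid (a point): Centre of the panel clamped in the bed: a plywood panel with dark metal edges, two round finger holes, 260 mm across the tube, 200 mm along it and 27 mm thick, lying loose on the bearers, its top 93 mm above the work surface. It must stay where it is.
- glue: White glue bottle with an orange cap, 60 mm across and 150 mm high, standing beyond the backstop; origin under its centre. A bystander.
- tin: Blue and silver tin, 72 mm across and 70 mm high, standing beyond the clamp head; origin under its centre. A bystander.
- hammer: Hammer 200 mm long with a wooden handle, lying on the work surface beyond the panel, roughly along the tube; origin under its middle. A bystander.

How it is judged:
By the outcome, as a careful person would: the job done as asked, in the order asked, and still so for the second after the job is handed in, while the arm keeps its last pose, push and grip.
It also fails if it takes over 48 s, if anything falls off the work surface, if the arm or the gripper's body presses on something with over 40 N, if the wrist force passes 120 N, or if a joint passes its speed limit or range.

## Robot

A 6-joint arm with a two-finger parallel gripper is mounted at the origin on the work surface. World frame = base frame: x ahead of the robot, y to its left, z up, the work surface at z = 0. Lengths are in m, angles in degrees, forces in N, time in s.
With the tool pointing down it reaches from about 0.3 to 0.75 m from the base axis. Payload 8.5 kg.
Tool frame: the origin (TCP) lies on the centre line of the jaws, within the pads' length; the fingertips stand 11 mm ahead of it and the grasp point (between the pads) lies 8 mm behind it; x points along the fingers, y is the direction in which the jaws open and shut, and the axes are right-handed (so a half turn about x gives the same grasp; the last joint's range is limited). The gripper opens to 85 mm and grips with 20 to 120 N. Pads are 22 mm wide; open, the fingers measure 114 mm over their backs; the gripper's body (76 mm by 85 mm) begins 54 mm behind the grasp point. The pads swing forward as they close: fully open they stand 13 mm farther back than shut.
Start: joints at [57.107, 21.807, 74.336, -0, 83.858, -12.336], TCP at [0.193, 0.515, 0.242] pointing down, gripper open.
Joint ranges: [-178.18, 178.18], [-50.72, 133.34], [12.68, 142.11], [-81.47, 261.47], [9.98, 163.14], [-165.26, 165.26]. Speed limits (degrees/s): [136.94, 136.94, 180, 180, 180, 180].

## Interface

Orientations are given as a 3x3 rotation matrix whose columns are the frame's x, y, z axes.
In Python, from rig import env gives the robot as it stands.
- The arm moves only by the tool carry_out, never from a script. Its argument "motion" is a list that holds one entry, the list of rows, each a list of 7 numbers: the shift along the tool's x, y, z in cm, then the turn, a rotation vector about the tool's x, y, z in rad, then the finger opening in cm, from 0 to 8.54. A call has 1 to 5 rows; each row is the pose to reach, as a shift and turn from the pose commanded when the call began, along the tool's axes at that moment; what a row does not reach only later rows make up. A row lasts 1/12 s, in which the tool goes at most 41.7 mm and 7.16 degrees, less where a joint would pass 70% of its speed; a pose out of reach is approached as far as the arm can. A call with a gripper value outside its range is refused whole. The fingers move at their own pace and stop on an object; "grip_force" is the grip in N (left out, the last holds). Time passes only in rows, so rows that repeat a pose let the fingers close. It gives the time, the measured TCP pose, the force and the opening at its end, in the units of the state.
- env.observe(): the state, without advancing time (a new reading comes with each control period).
- env.get_image(name): name is "scene" or "side" or "wrist"; returns a dict with "image" (420x560x3 uint8, red, green, blue), "fov_y" (degrees; the focal length in pixels is half the picture's height over the tangent of half this angle, whatever the lens; pixels are square), "cx", "cy" (the principal point, pixels), "R" (3x3) and "t" (3): a world point X has camera coordinates R X + t. Camera axes: x right, y down, z forward; pixel columns grow to the right and rows downward; lengths in m; the calibration is good to about 2 mm. A picture is of the moment at which its call begins. There is no depth.
- env.close_job(): hands the job in, once; it reports no verdict.
The state is a dict: "time_s": time; "q": joint angles; "qvel": joint speeds; "joint_efforts": joint torques, N m; "position": TCP position; "tool_rot": TCP orientation; "ft_force": force on the tool from outside, world axes, zero at the start; "wrist_torque": the same for the moment, N m; "grip_width": finger opening in m.
Only numpy, scipy, OpenCV 4.12 (cv2) and the standard library are available. Lean on these libraries where they do the work, as an engineer would, in place of code of your own. Each camera call takes 0.05 s, during which the arm holds its last target. There are 200 camera calls.

## Working session

There is one attempt and no reset: what is moved stays moved. The work goes in short steps, Python scripts to look and compute and a tool call to move; the robot and the scene stay as the last step left them, time stands still between calls to the robot, and variables do not carry over. Pictures are saved under pics/ and viewed, on a budget of 10 in all, crops included, one or two more only if the job needs it, and the job is handed in when it is done.

Besides the shell and the picture viewer there is one more tool, called after "Emit:" in YAML: its name, and indented under it one key for each argument. carry_out: Moves the arm, as the interface text tells. Its arguments: {"type":"object","properties":{"motion":{"type":"array","items":{"type":"array","items":{"type":"array","items":{"type":"number"}}}},"grip_force":{"type":"number"}},"required":["motion"]}

```bash
mkdir -p pics
cat > h.py <<'E'
from rig import env
import numpy as np, cv2
def get(n,save=None):
    d=env.get_image(n)
    if save: cv2.imwrite('pics/'+save,d['image'][:,:,::-1])
    d['f']=d['image'].shape[0]/2/np.tan(np.radians(d['fov_y'])/2)
    return d
def onplane(d,px,z):
    R=np.array(d['R']);t=np.array(d['t'])
    p=np.atleast_2d(px).astype(float)
    r=np.c_[(p[:,0]-d['cx'])/d['f'],(p[:,1]-d['cy'])/d['f'],np.ones(len(p))]@R
    c=-R.T@t
    return c+r*((z-c[2])/r[:,2])[:,None]
def proj(d,X):
    c=np.atleast_2d(X)@np.array(d['R']).T+np.array(d['t'])
    return np.c_[d['f']*c[:,0]/c[:,2]+d['cx'],d['f']*c[:,1]/c[:,2]+d['cy']]
def blobs(d,lo,hi,amin=60):
    hsv=cv2.cvtColor(d['image'],cv2.COLOR_RGB2HSV)
    m=cv2.inRange(hsv,np.array(lo),np.array(hi))
    n,l,s,c=cv2.connectedComponentsWithStats(m)
    return [(s[i].tolist(),c[i].round(1).tolist()) for i in range(1,n) if s[i][4]>amin],l
E
python3 - <<'E'
from h import *
a=get('scene','s1.png');b=get('side','d1.png');w=get('wrist','w1.png')
I=np.vstack([np.hstack([a['image'],b['image']])])
I=cv2.resize(I,(800,300));
cv2.imwrite('pics/both.png',I[:,:,::-1])
s=env.observe();print(s)
for d in (a,b,w): print(d['fov_y'],d['cx'],d['cy'],(-np.array(d['R']).T@np.array(d['t'])).round(3), np.array(d['R'])[2].round(2))
for d in (a,b,w):
  for nm,lo,hi in(('red',(0,150,70),(6,255,255)),('green',(40,80,30),(90,255,255))):
    print(nm,blobs(d,lo,hi)[0])
E
```

```text
{'time_s': 0.15, 'q': array([ 5.71063450e+01,  2.18338185e+01,  7.43689977e+01,  1.27858537e-03,
        8.38573120e+01, -1.23326940e+01]), 'qvel': array([ 0.14499926, -0.13638524, -0.150648  ,  0.07054774, -0.0360549 ,
        0.06616131]), 'joint_efforts': array([ 2.91802535e-03, -4.48622203e+01, -2.31343549e+01, -7.65516052e-05,
        3.83489009e-03, -8.26885321e-05]), 'position': array([0.19303   , 0.51481945, 0.24187174]), 'tool_rot': array([[-5.88559578e-04,  3.51205720e-01,  9.36298134e-01],
       [-8.69140899e-04,  9.36297763e-01, -3.51206127e-01],
       [-9.99999449e-01, -1.02048073e-03, -2.45819762e-04]]), 'ft_force': array([ 0.14346507, -0.53337906,  0.16617341]), 'wrist_torque': array([ 0.03560459, -0.03331635, -0.02107748]), 'grip_width': 0.0855151731615947}
53.664118789618264 278.11794460175554 212.60583561102956 [ 0.987 -0.362  0.774] [-0.44  0.43 -0.79]
52.643579962631556 286.9749822917123 213.3306765202237 [ 0.139 -0.584  0.642] [ 0.51  0.64 -0.57]
63.27854288478803 279.976122325293 209.51741429414744 [0.13  0.538 0.374] [ 0.24 -0.09 -0.97]
red [([348, 0, 31, 23, 413], [360.4, 10.0]), ([415, 0, 60, 27, 904], [438.9, 9.9]), ([150, 243, 25, 27, 316], [162.2, 255.3])]
green [([31, 0, 73, 45, 1952], [68.7, 16.5]), ([141, 0, 30, 11, 172], [151.0, 3.2]), ([0, 10, 40, 26, 675], [17.3, 22.3]), ([126, 244, 64, 66, 1612], [154.9, 278.8])]
red [([0, 101, 34, 50, 797], [17.2, 131.2]), ([339, 270, 24, 29, 400], [349.8, 283.8])]
green [([210, 0, 350, 305, 66410], [424.8, 110.3]), ([331, 290, 63, 61, 1495], [365.2, 317.0])]
red []
green []
```

View pics/s1.png

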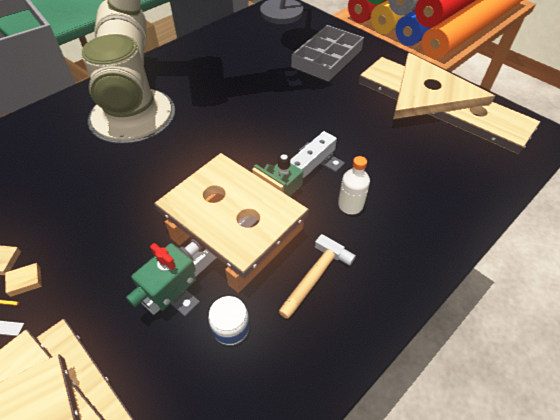

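View pics/d1.png

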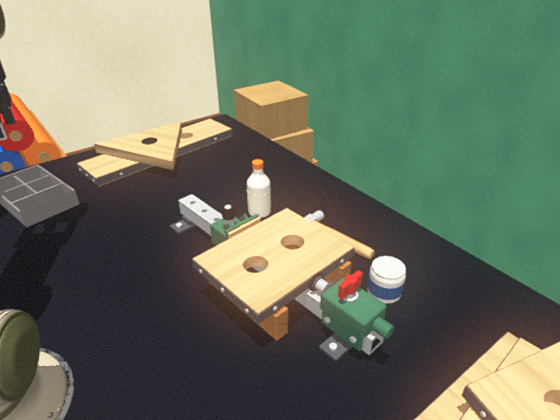

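Both views show the red wing (scene 162,255; side 350,284), the black plunger knob (scene 284,160; side about 228,210), and the panel between the two. The glue bottle is past the backstop, and the tin and hammer are on the far side.

Run:
```python
from h import *
a=get('scene');b=get('side')
def tri(pa,pb):
    def P(d): return np.array([[d['f'],0,d['cx']],[0,d['f'],d['cy']],[0,0,1]])@np.c_[d['R'],d['t']]
    X=cv2.triangulatePoints(P(a),P(b),np.array(pa,float),np.array(pb,float))[:,0];return X[:3]/X[3]
print('wing',tri((162.2,255.3),(349.8,283.8)))
print('knobtop',tri((284,158),(228,208)))
for d in(a,b):
    hsv=cv2.cvtColor(d['image'],cv2.COLOR_RGB2HSV)
    m=cv2.inRange(hsv,np.array((8,50,110)),np.array((28,200,255)))
    n,l,s,c=cv2.connectedComponentsWithStats(m)
    seed=(230,230) if d is a else (270,275)
    k=l[seed[1],seed[0]]
    cnt=max(cv2.findContours((l==k).astype(np.uint8),0,2)[0],key=cv2.contourArea)
    hull=cv2.convexHull(cnt)
    for e in np.linspace(.02,.1,20):
        q=cv2.approxPolyDP(hull,e*cv2.arcLength(hull,True),True)
        if len(q)<=4:break
    q=q[:,0];W=onplane(d,q,.093)[:,:2];print(q.tolist(),W.round(3).tolist(),W.mean(0).round(4))
    print('lens',np.linalg.norm(W-np.roll(W,1,0),axis=1).round(3))
    c=(284,158) if d is a else (228,208)
    print('knob',onplane(d,c,.118).round(4))
I=np.hstack([cv2.resize(a['image'][130:210,240:320],(400,400),interpolation=cv2.INTER_CUBIC),cv2.resize(b['image'][180:260,190:270],(400,400),interpolation=cv2.INTER_CUBIC)])
cv2.imwrite('pics/knob.png',I[:,:,::-1])
```

```text
wing [ 0.5518254  -0.23529647  0.12782457]
knobtop [0.51862595 0.10831036 0.11539845]
[[219, 153], [307, 208], [244, 271], [155, 204]] [[0.385, 0.028], [0.641, 0.057], [0.663, -0.137], [0.411, -0.166]] [ 0.5249 -0.0547]
lens [0.196 0.257 0.195 0.253]
knob [[0.5197 0.1076 0.118 ]]
[[374, 250], [257, 314], [192, 258], [286, 207]] [[0.687, -0.174], [0.405, -0.167], [0.386, 0.029], [0.643, 0.057]] [ 0.5301 -0.0637]
lens [0.236 0.283 0.198 0.258]
knob [[0.5165 0.1034 0.118 ]]
```

View pics/knob.png

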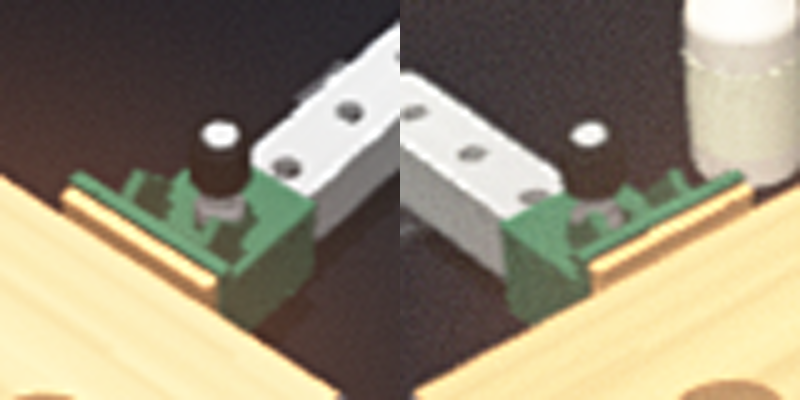

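Emit:
carry_out:
  motion:
    - [[0,-2.8,2.9,0,0,0,8.5],[0,-5.6,5.8,0,0,0,8.5],[0,-8.4,8.7,0,0,0,8.5],[0,-11.2,11.6,0,0,0,8.5],[0,-14.0,14.5,0,0,0,8.5]]

```text
time_s: 0.67
position: [0.2799, 0.3313, 0.2423]
tool_rot: [[0.0, 0.35, 0.937], [0.0, 0.937, -0.35], [-1.0, 0.0, 0.0]]
ft_force: [1.8, 0.3, 0.0]
grip_width: 0.085
```

Emit:
carry_out:
  motion:
    - [[0,-2.8,2.9,0,0,0,8.5],[0,-5.6,5.8,0,0,0,8.5],[0,-8.4,8.7,0,0,0,8.5],[0,-11.2,11.6,0,0,0,8.5],[0,-14.0,14.5,0,0,0,8.5]]

```text
time_s: 1.08
position: [0.3666, 0.1491, 0.2425]
tool_rot: [[0.0, 0.351, 0.936], [0.0, 0.936, -0.351], [-1.0, 0.0, 0.0]]
ft_force: [1.5, 1.3, 0.5]
grip_width: 0.0852
```

Emit:
carry_out:
  motion:
    - [[0,-2.8,2.9,0,0,0,8.5],[0,-5.6,5.8,0,0,0,8.5],[0,-8.4,8.7,0,0,0,8.5],[0,-11.2,11.6,0,0,0,8.5],[0,-14.0,14.5,0,0,0,8.5]]

```text
time_s: 1.5
position: [0.4533, -0.0332, 0.2424]
tool_rot: [[0.0, 0.352, 0.936], [0.0, 0.936, -0.352], [-1.0, 0.0, 0.0]]
ft_force: [0.8, 1.1, -0.3]
grip_width: 0.0848
```

Emit:
carry_out:
  motion:
    - [[0,-2.8,2.9,-0.09,0,0,8.5],[0,-5.6,5.8,-0.18,0,0,8.5],[0,-8.4,8.7,-0.27,0,0,8.5],[0,-11.2,11.6,-0.36,0,0,8.5],[0,-14.0,14.5,-0.46,0,0,8.5]]

```text
time_s: 1.92
position: [0.54, -0.2151, 0.2422]
tool_rot: [[-0.0, -0.105, 0.994], [0.0, 0.994, 0.105], [-1.0, 0.0, -0.0]]
ft_force: [1.9, -0.1, 0.1]
grip_width: 0.085
```

Run:
```python
from h import *
w=get('wrist','w2.png')
s=env.observe();print(s['time_s'],s['position'],s['tool_rot'].round(3),s['q'].round(1),s['ft_force'])
bl,l=blobs(w,(0,150,60),(8,255,255));print(bl)
for z in (.142,.126): print([onplane(w,c,z).round(4).tolist() for _,c in bl])
```

```text
1.9667 [ 0.54195562 -0.2211187   0.24104503] [[ 0.001 -0.109  0.994]
 [-0.002  0.994  0.109]
 [-1.    -0.002  0.   ]] [-3.37e+01  2.54e+01  6.87e+01 -1.00e-01  8.58e+01 -1.30e+02] [-3.85126002 -4.22027144 -1.97629414]
[([233, 185, 28, 76, 1332], [247.4, 224.2])]
[[[0.5489, -0.2372, 0.142]]]
[[[0.5541, -0.2383, 0.126]]]
```

View pics/w2.png

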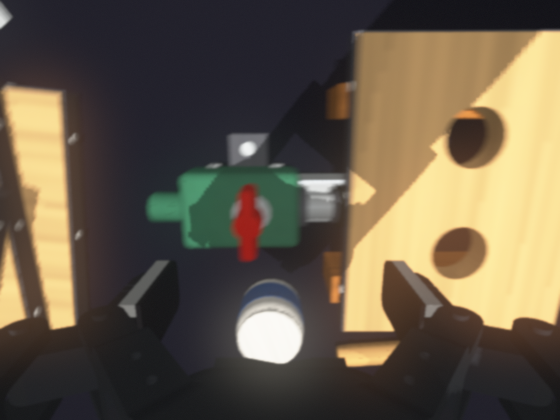

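Run:
```python
from h import *
w=get('wrist')
s=env.observe();print(s['time_s'],s['position'],s['tool_rot'][:,1].round(4))
hsv=cv2.cvtColor(w['image'],cv2.COLOR_RGB2HSV)
def big(lo,hi):
    m=cv2.inRange(hsv,np.array(lo),np.array(hi))
    return max(cv2.findContours(m,0,2)[0],key=cv2.contourArea)[:,0]
red=big((0,150,60),(8,255,255))
for z in(.142,.126,.110):
    W=onplane(w,red,z)[:,:2]; r=cv2.minAreaRect((W*1000).astype(np.float32)); print(z,r)
g=big((60,80,30),(90,255,255))
g=g[(g[:,0]>186)&(g[:,0]<297)]
top=g[g[:,1]<190];bot=g[g[:,1]>235]
for e in(top,bot):
    W=onplane(w,e,.1)[:,:2]
    p=np.polyfit(W[:,1],W[:,0],1);print('head edge slope deg',np.degrees(np.arctan(p[0])),'x at y=-.236',np.polyval(p,-.236))
a=get('scene')
for nm,px in(('tin',(229,312)),('glue',(359,163))): print(nm,onplane(a,px,.07 if nm=='tin' else .15))
```

```text
2.0167 [ 0.54071946 -0.21787563  0.24079199] [-1.002e-01  9.950e-01 -4.000e-04]
0.142 ((546.8363037109375, -235.53964233398438), (56.34255599975586, 19.94269561767578), 6.011674404144287)
0.126 ((551.7770385742188, -236.05007934570312), (60.23395919799805, 21.3200740814209), 6.011671543121338)
0.11 ((556.7177734375, -236.56045532226562), (64.12542724609375, 22.69745635986328), 6.011629104614258)
head edge slope deg -4.750851948539225 x at y=-.236 0.5203036606889924
head edge slope deg -6.897400518109965 x at y=-.236 0.5788029719841484
tin [[ 0.69689186 -0.20464784  0.07      ]]
glue [[0.66196216 0.1877424  0.15      ]]
```

Emit:
carry_out:
  motion:
    - [[2,-2.0,0.7,0,0,0,6],[4.5,-2.46,0.75,0,0,0,6],[6,-2.46,0.75,0,0,0,6],[6,-2.46,0.75,0,0,0,6],[6,-2.46,0.75,0,0,0,6]]

```text
time_s: 2.48
position: [0.5493, -0.2358, 0.1825]
tool_rot: [[-0.001, -0.101, 0.995], [0.001, 0.995, 0.101], [-1.0, 0.001, -0.001]]
ft_force: [0.5, 0.0, 0.5]
grip_width: 0.06
```

Run:
```python
from h import *
w=get('wrist','w3.png')
s=env.observe();print(s['time_s'],s['position'],s['tool_rot'][:,1].round(4),s['grip_width'])
hsv=cv2.cvtColor(w['image'],cv2.COLOR_RGB2HSV)
m=cv2.inRange(hsv,np.array((0,150,60)),np.array((8,255,255)))
red=max(cv2.findContours(m,0,2)[0],key=cv2.contourArea)[:,0]
print(cv2.boundingRect(red))
W=onplane(w,red,.142)[:,:2];u=np.array([np.cos(.1047),np.sin(.1047)]);v=np.array([-u[1],u[0]])
a=W@u;b=W@v;T=s['position'][:2]
print('along',a.min()-T@u,a.max()-T@u)
for lo in np.linspace(a.min(),a.max(),9)[:-1]:
    k=(a>=lo)&(a<lo+np.ptp(a)/8); print((lo-T@u).round(4),(b[k].min()-T@v).round(4),(b[k].max()-T@v).round(4))
```

```text
2.5333 [ 0.54971092 -0.2361534   0.18351364] [-1.015e-01  9.948e-01 -7.000e-04] 0.05977700390433461
(261, 190, 39, 101)
along -0.03128065720355844 0.026016959127990846
-0.0313 -0.0046 0.0059
-0.0241 -0.0046 0.0059
-0.017 -0.0074 0.0086
-0.0098 -0.0091 0.0103
-0.0026 -0.0097 0.0109
0.0045 -0.0049 0.0093
0.0117 0.0061 0.0067
0.0189 -0.005 0.0067
```

View pics/w3.png

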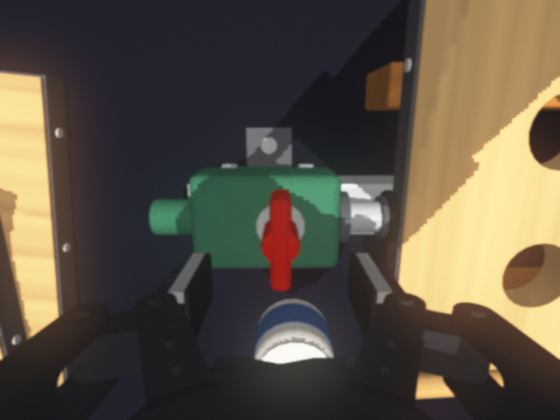

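Emit:
carry_out:
  motion:
    - [[2.5,0.07,-0.1,0,0,0,6],[5,0.07,-0.1,0,0,0,6],[6.2,0.07,-0.1,0,0,0,6],[6.2,0.07,-0.1,0,0,0,3],[6.2,0.07,-0.1,0,0,0,2.4]]
  grip_force: 60

```text
time_s: 2.95
position: [0.5489, -0.2361, 0.1217]
tool_rot: [[0.001, -0.101, 0.995], [-0.001, 0.995, 0.101], [-1.0, -0.001, 0.001]]
ft_force: [0.2, 0.3, 0.1]
grip_width: 0.0372
```

Emit:
carry_out:
  motion:
    - [[0,0,0,0,0,0,0],[0,0,0,0,0,0,0],[0,0,0,0,0,0,0],[0,0,0,0,0,0,0],[0,0,0,0,0,0,0]]
  grip_force: 60

```text
time_s: 3.37
position: [0.5491, -0.2359, 0.1224]
tool_rot: [[0.003, -0.101, 0.995], [-0.001, 0.995, 0.101], [-1.0, -0.001, 0.003]]
ft_force: [-2.3, 3.4, 6.1]
grip_width: 0.0112
```

Emit:
carry_out:
  motion:
    - [[0,0,0,0.1,0,0,0],[0,0,0,0.2,0,0,0],[0,0,0,0.3,0,0,0],[0,0,0,0.4,0,0,0],[0,0,0,0.5,0,0,0]]

```text
time_s: 3.78
position: [0.5492, -0.2349, 0.1224]
tool_rot: [[0.003, 0.392, 0.92], [0.001, 0.92, -0.392], [-1.0, 0.002, 0.002]]
ft_force: [0.5, 9.3, 7.3]
grip_width: 0.0109
```

Emit:
carry_out:
  motion:
    - [[0,0,0,0.1,0,0,0],[0,0,0,0.2,0,0,0],[0,0,0,0.3,0,0,0],[0,0,0,0.36,0,0,0],[0,0,0,0.36,0,0,0]]

```text
time_s: 4.2
position: [0.5496, -0.2341, 0.1224]
tool_rot: [[0.004, 0.689, 0.724], [0.002, 0.724, -0.689], [-1.0, 0.004, 0.002]]
ft_force: [3.3, 12.3, 7.9]
grip_width: 0.0113
```

Run:
```python
from h import *
s=env.observe();print(s['position'],s['tool_rot'][:,1].round(3),s['ft_force'],s['wrist_torque'],s['grip_width'],np.degrees(np.arctan2(s['tool_rot'][1,1],s['tool_rot'][0,1])))
```

```text
[ 0.54963111 -0.23412362  0.12241436] [0.689 0.724 0.004] [ 3.26000933 12.3150556   7.89231421] [ 1.4909191  -0.41866473  0.24086004] 0.01133268841980285 46.4243322482666
```

Emit:
carry_out:
  motion:
    - [[0,0,0,0.03,0,0,0],[0,0,0,0.06,0,0,0],[0,0,0,0.06,0,0,0]]

```text
time_s: 4.45
position: [0.5497, -0.2341, 0.1224]
tool_rot: [[0.004, 0.73, 0.684], [0.002, 0.684, -0.73], [-1.0, 0.004, 0.001]]
ft_force: [3.7, 12.6, 7.5]
grip_width: 0.011
```

Run:
```python
from h import *
w=get('wrist')
cv2.imwrite('pics/w4.png',cv2.resize(w['image'],(420,315))[:,:,::-1])
s=env.observe();print(s['position'],s['ft_force'],s['wrist_torque'],s['grip_width'],np.degrees(np.arctan2(s['tool_rot'][1,1],s['tool_rot'][0,1])))
```

```text
[ 0.54970096 -0.23405496  0.12239926] [ 3.23965318 13.06620447  6.82631314] [ 1.54878113 -0.41994189  0.72561438] 0.011006585847618898 43.2162183451645
```

View pics/w4.png

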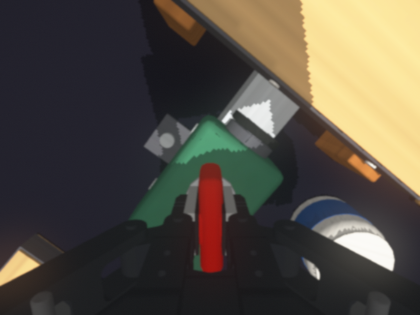

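The turn met its stop: wrist torque jumped from 0.24 to 0.73 N m. The picture shows the ram pad drawn back next to the head (250,130). Next I let the knob go.

Emit:
carry_out:
  motion:
    - [[0,0,0,0,0,0,6.5],[0,0,0,0,0,0,6.5],[0,0,0,0,0,0,6.5],[0,0,0,0,0,0,6.5],[0,0,0,0,0,0,6.5]]

```text
time_s: 4.92
position: [0.5487, -0.2367, 0.1207]
tool_rot: [[0.001, 0.731, 0.683], [-0.001, 0.683, -0.731], [-1.0, 0.0, 0.001]]
ft_force: [-0.1, 0.4, -0.2]
grip_width: 0.0648
```

Emit:
carry_out:
  motion:
    - [[-2,0,0,0,0,0,6.5],[-5,0,0,0,0,0,6.5],[-8,0,0,0,0,0,6.5],[-8,0,0,0,0,0,6.5],[-8,0,0,0,0,0,6.5]]

```text
time_s: 5.33
position: [0.549, -0.2368, 0.202]
tool_rot: [[0.003, 0.731, 0.683], [-0.003, 0.683, -0.731], [-1.0, 0.001, 0.004]]
ft_force: [-0.6, 0.4, -0.9]
grip_width: 0.0652
```

Run:
```python
from h import *
w=get('wrist')
cv2.imwrite('pics/w5.png',cv2.resize(w['image'],(420,315))[:,:,::-1])
s=env.observe();print(s['position'],s['ft_force'],s['tool_rot'].round(3),s['grip_width'])
hsv=cv2.cvtColor(w['image'],cv2.COLOR_RGB2HSV)
m=cv2.inRange(hsv,np.array((0,150,60)),np.array((8,255,255)))
red=max(cv2.findContours(m,0,2)[0],key=cv2.contourArea)[:,0]
W=onplane(w,red,.142)[:,:2]; print(cv2.minAreaRect((W*1000).astype(np.float32)))
```

```text
[ 0.5483881  -0.23642646  0.20035737] [ 0.47373867  0.27318457 -1.35464876] [[ 0.001  0.731  0.683]
 [-0.001  0.683 -0.731]
 [-1.    -0.     0.001]] 0.06514405023496492
((548.2540283203125, -233.0904998779297), (23.37172508239746, 54.55250930786133), 84.96711730957031)
```

View pics/w5.png

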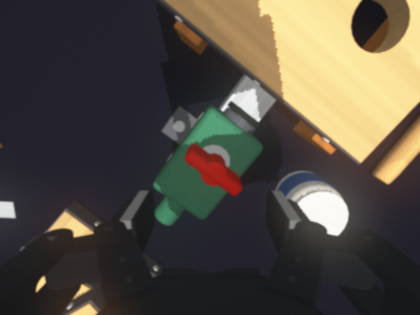

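Emit:
carry_out:
  motion:
    - [[-1,2.1,-2.7,0,0,0,6.5],[-2,4.2,-5.4,0,0,0,6.5],[-3,6.3,-8.2,0,0,0,6.5],[-3,8.4,-11,0,0,0,6.5],[-3,10.4,-13.7,0,0,0,6.5]]

```text
time_s: 5.8
position: [0.5302, -0.0636, 0.2295]
tool_rot: [[-0.001, 0.731, 0.683], [0.0, 0.683, -0.731], [-1.0, -0.001, -0.001]]
ft_force: [0.1, -0.1, 0.2]
grip_width: 0.0648
```

Emit:
carry_out:
  motion:
    - [[0,2.1,-2.7,0.12,0,0,6.5],[0,4.2,-5.4,0.24,0,0,6.5],[0,6.3,-8.2,0.36,0,0,6.5],[0,8.4,-11,0.48,0,0,6.5],[0,10.4,-13.7,0.6,0,0,6.5]]

```text
time_s: 6.22
position: [0.5126, 0.1062, 0.229]
tool_rot: [[-0.002, 0.989, 0.151], [-0.0, 0.151, -0.989], [-1.0, -0.002, -0.0]]
ft_force: [1.3, 0.5, 0.1]
grip_width: 0.0652
```

Emit:
carry_out:
  motion:
    - [[0,0,0,0.046,0,0,6.5],[0,0,0,0.046,0,0,6.5],[0,0,0,0.046,0,0,6.5]]

```text
time_s: 6.47
position: [0.5132, 0.1044, 0.2293]
tool_rot: [[-0.002, 0.994, 0.113], [-0.0, 0.113, -0.994], [-1.0, -0.002, 0.0]]
ft_force: [-0.3, -0.2, -0.8]
grip_width: 0.0649
```

Run:
```python
from h import *
w=get('wrist','w6.png')
s=env.observe();print(s['time_s'],s['position'],s['tool_rot'].round(3),s['q'].round(1))
hsv=cv2.cvtColor(w['image'],cv2.COLOR_RGB2HSV)
m=cv2.inRange(hsv,np.array((0,0,150)),np.array((180,60,255)))
n,l,st,c=cv2.connectedComponentsWithStats(m)
for i in range(1,n):
    if st[i][4]>80: print(st[i],c[i].round(1),onplane(w,c[i],.118).round(4))
```

```text
6.5167 [0.51334677 0.10396111 0.22949994] [[-0.001  0.994  0.112]
 [-0.     0.112 -0.994]
 [-1.    -0.001  0.   ]] [-1.5 19.8 79.7 -0.  80.6 -7.9]
[ 261    0   53  152 6576] [285.8  70.1] [[0.5046 0.2007 0.118 ]]
[229   4  18  19 259] [237.2  12.9] [[0.4695 0.2311 0.118 ]]
[327   5  18  19 255] [335.2  14.2] [[0.5322 0.2376 0.118 ]]
[ 431   67   90   81 4459] [473.5 106.2] [[0.635  0.1924 0.118 ]]
[ 430  231   85   28 1817] [471.  244.3] [[0.6593 0.0939 0.118 ]]
```

View pics/w6.png

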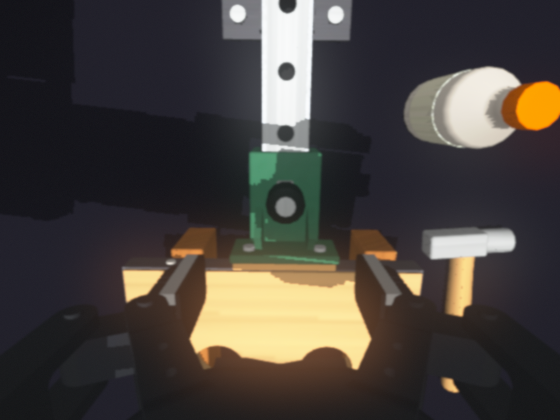

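The wrist view shows the knob cap at (285,206), with the tube holes beyond it at (285,133) and (286,71). Glue and hammer are well clear on the right.

Run:
```python
from h import *
w=get('wrist');s=env.observe()
g=cv2.cvtColor(w['image'],cv2.COLOR_RGB2GRAY)
y,x=np.mgrid[190:222,268:304]; k=g[190:222,268:304]>90
c=(x[k].mean(),y[k].mean());print(c,k.sum())
K=onplane(w,c,.118)[0];print('knob',K,'tcp',s['position'],'d tool',s['tool_rot'].T@(K-s['position'])*100)
t=onplane(w,[(285.5,133),(286.5,71)],.06);print('holes',t); 
v=t[1]-t[0];print(np.degrees(np.arctan2(v[1],v[0])),np.linalg.norm(v),'present hole est',t[0]-v)
```

```text
(np.float64(284.690625), np.float64(205.9625)) 320
knob [0.51508086 0.10709152 0.118     ] tcp [0.51343768 0.10375092 0.22968269] d tool [11.16801519  0.21327548 -0.31427687]
holes [[0.51060797 0.15722011 0.06      ]
 [0.50555149 0.20707453 0.06      ]]
95.79141567572624 0.05011018376922571 present hole est [0.51566445 0.1073657  0.06      ]
```

Emit:
carry_out:
  motion:
    - [[3,0.21,-0.31,0,0,0,6.5],[6,0.21,-0.31,0,0,0,6.5],[9,0.21,-0.31,0,0,0,6.5],[11.5,0.21,-0.31,0,0,0,6.5],[13.3,0.21,-0.31,0,0,0,6.5]]

```text
time_s: 6.98
position: [0.5144, 0.1068, 0.0949]
tool_rot: [[-0.003, 0.994, 0.11], [-0.0, 0.11, -0.994], [-1.0, -0.003, -0.0]]
ft_force: [-0.6, -0.2, 0.9]
grip_width: 0.0651
```

Emit:
carry_out:
  motion:
    - [[0,0,0,0,0,0,5],[0,0,0,0,0,0,3.5],[0,0,0,0,0,0,2],[0,0,0,0,0,0,2],[0,0,0,0,0,0,2]]
  grip_force: 70

```text
time_s: 7.4
position: [0.5163, 0.1076, 0.0987]
tool_rot: [[0.004, 0.994, 0.111], [-0.0, 0.111, -0.994], [-1.0, 0.004, 0.001]]
ft_force: [2.7, -1.1, 1.7]
grip_width: 0.0285
```

Emit:
carry_out:
  motion:
    - [[0,0,0,0,0,0,2],[0,0,0,0,0,0,2]]

```text
time_s: 7.57
position: [0.5163, 0.1078, 0.0987]
tool_rot: [[0.004, 0.994, 0.111], [-0.0, 0.111, -0.994], [-1.0, 0.004, 0.001]]
ft_force: [3.9, -0.3, 6.6]
grip_width: 0.0284
```

Emit:
carry_out:
  motion:
    - [[-0.4,0,0,0,0,0,2],[-0.9,0,0,0,0,0,2],[-1.4,0,0,0,0,0,2],[-1.8,0,0,0,0,0,2],[-1.8,0,0,0,0,0,2]]

```text
time_s: 7.98
position: [0.5162, 0.1079, 0.1157]
tool_rot: [[0.003, 0.994, 0.111], [0.0, 0.111, -0.994], [-1.0, 0.003, 0.0]]
ft_force: [9.1, -0.3, -9.5]
grip_width: 0.0283
```

Run:
```python
from h import *
s=env.observe();print(s['position'],s['ft_force'],s['wrist_torque'],s['grip_width'])
w=get('wrist');cv2.imwrite('pics/w7.png',cv2.resize(w['image'],(420,315))[:,:,::-1])
```

```text
[0.51615474 0.10790496 0.11571485] [ 9.12457588 -0.34977909 -9.54161957] [ 0.0221957  -1.3480115  -0.03577401] 0.028302963496013106
```

View pics/w7.png

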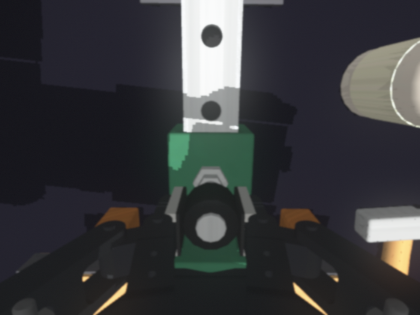

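Emit:
carry_out:
  motion:
    - [[0.1,0.15,-1,0,0,0,2],[0.1,0.17,-2,0,0,0,2],[0.1,0.18,-3,0,0,0,2],[0.1,0.19,-4,0,0,0,2],[0.1,0.2,-4.6,0,0,0,2]]

```text
time_s: 8.45
position: [0.5115, 0.1553, 0.1141]
tool_rot: [[-0.001, 0.994, 0.112], [0.0, 0.112, -0.994], [-1.0, -0.001, -0.0]]
ft_force: [2.8, -1.9, -8.0]
grip_width: 0.0282
```

Emit:
carry_out:
  motion:
    - [[0,0,0,0,0,0,2]]

```text
time_s: 8.53
position: [0.5115, 0.1556, 0.1142]
tool_rot: [[-0.001, 0.994, 0.112], [0.001, 0.112, -0.994], [-1.0, -0.001, -0.001]]
ft_force: [2.8, 0.8, -8.3]
grip_width: 0.0278
```

Run:
```python
from h import *
s=env.observe();p=s['position'];print(p,s['ft_force'],s['grip_width'])
u=np.array([-.101,.995]);print('travel',(p[:2]-[.51615,.1079])@u)
```

```text
[0.51146278 0.15559021 0.11416809] [ 2.77829157  0.84513846 -8.31940093] 0.027792353868848624
travel 0.047925163924890345
```

Emit:
carry_out:
  motion:
    - [[0,0,-0.2,0,0,0,2],[0.4,0,-0.2,0,0,0,2],[0.8,0,-0.2,0,0,0,2],[1.1,0,-0.2,0,0,0,2],[1.4,0,-0.2,0,0,0,2]]

```text
time_s: 8.95
position: [0.5116, 0.1557, 0.1]
tool_rot: [[-0.001, 0.994, 0.111], [0.0, 0.111, -0.994], [-1.0, -0.001, -0.0]]
ft_force: [-0.7, 0.8, -4.3]
grip_width: 0.0284
```

Emit:
carry_out:
  motion:
    - [[0.15,0,0,0,0,0,2],[0.3,0,0,0,0,0,2],[0.3,0,0,0,0,0,2]]

```text
time_s: 9.2
position: [0.5117, 0.1557, 0.0987]
tool_rot: [[0.001, 0.994, 0.111], [-0.0, 0.111, -0.994], [-1.0, 0.001, 0.0]]
ft_force: [-4.1, 0.2, 8.2]
grip_width: 0.0276
```

Knob height is back to 0.0987, the same as at the start, with upward contact force, so the pin is home. Next I apply the pull away from the panel.

Emit:
carry_out:
  motion:
    - [[-0.1,-0.05,-0.1,0,0,0,2],[-0.1,-0.05,-0.2,0,0,0,2],[-0.1,-0.05,-0.3,0,0,0,2],[-0.1,-0.05,-0.3,0,0,0,2]]

```text
time_s: 9.53
position: [0.5112, 0.1588, 0.0987]
tool_rot: [[0.001, 0.994, 0.111], [-0.0, 0.111, -0.994], [-1.0, 0.001, 0.0]]
ft_force: [-0.7, -1.3, 2.6]
grip_width: 0.0278
```

Emit:
carry_out:
  motion:
    - [[0,0,0,0,0,0,2],[0,0,0,0,0,0,2]]

```text
time_s: 9.7
position: [0.5112, 0.1588, 0.0987]
tool_rot: [[0.001, 0.994, 0.111], [0.0, 0.111, -0.994], [-1.0, 0.001, 0.0]]
ft_force: [0.0, 0.3, 4.2]
grip_width: 0.0285
```

Emit:
carry_out:
  motion:
    - [[0,0,-0.1,0,0,0,2],[0,0,-0.2,0,0,0,2],[0,0,-0.2,0,0,0,2],[0,0,-0.2,0,0,0,2]]

```text
time_s: 10.03
position: [0.5112, 0.1592, 0.0987]
tool_rot: [[0.001, 0.994, 0.111], [-0.003, 0.111, -0.994], [-1.0, 0.001, 0.003]]
ft_force: [-0.8, -10.4, 5.8]
grip_width: 0.0282
```

Run:
```python
from h import *
a=get('scene');b=get('side')
o=cv2.imread('pics/s1.png');d=np.abs(o.astype(int)-a['image'][:,:,::-1]).sum(2)
I=np.hstack([a['image'][90:360,110:400],b['image'][130:400,150:440]])
cv2.imwrite('pics/end.png',I[:,:,::-1])
for k in range(3):
    env.get_image('side')
s=env.observe();print(s['time_s'],s['position'],s['ft_force'])
```

```text
10.2833 [0.5112217  0.15923239 0.09869992] [ -0.43879312 -10.91117955   5.13745282]
```

View pics/end.png

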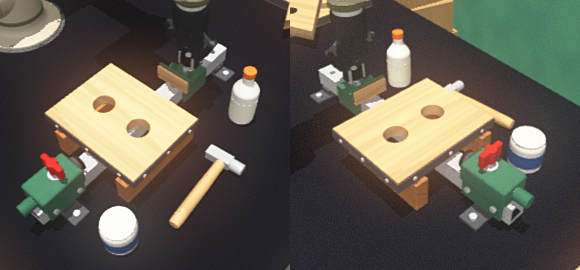

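The closing views show the wing back across the tube (crop 52,167) and the ram drawn in. The backstop is one hole back, and the panel, bottle, tin and hammer are where they were. The pull is steady at about 10.9 N.

```bash
python3 -c "
from rig import env
print(env.close_job())"
```

```text
the job is handed in; nothing more can be done
None
```

The job is done and handed in at about 10.3 s on the robot's clock; the hand-in gave no verdict.

- **Release knob:** I turned the red wing clockwise until the wrist torque jumped from 0.24 to 0.73 N m, which I took as the stop, then let it go. The pictures show the ram drawn back and the wing sprung back across the tube.
- **Backstop:** I lifted the plunger about 17 mm, slid the backstop one hole and lowered the pin. The knob came down to the same height as before (TCP z 0.0987 m).
- **Final pull:** The pull first took up about 3 mm of play in the hole, and the backstop then bore on its pin. Total travel, measured at the gripper, was about 51.5 mm. I finished gripping the knob with a steady pull of about 10.9 N and about 5 N of downward push.
- **Bystanders:** By eye in the last two views, the panel, glue bottle, tin and hammer had not moved. I did not measure their positions again.

The backstop first settled at about 48 mm of travel rather than 50 mm, which fits the play in the two holes. No check failed. I viewed 10 pictures.

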